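# Move the locked supply tray to its service position

### The arm

A 7-joint arm with a two-finger parallel gripper is mounted at the origin on the work surface. World frame = base frame: x ahead of the robot, y to its left, z up, the work surface at z = 0. Lengths are in m, angles in degrees, forces in N, time in s.
With the tool pointing down it reaches from about 0.425 to 0.925 m from the base axis. Payload 6.8 kg.
Tool frame: the origin (TCP) lies between the finger pads; the fingertips stand 14 mm ahead of it and the grasp point (between the pads) lies 5 mm behind it; y points along the fingers, z is the direction in which the jaws open and shut, and the axes are right-handed (so a half turn about y gives the same grasp; the last joint's range is limited). The gripper opens to 85 mm and grips with 20 to 120 N. Pads are 22 mm wide; open, the fingers measure 114 mm over their backs; the gripper's body (76 mm by 85 mm) begins 54 mm behind the grasp point. The pads swing forward as they close: fully open they stand 13 mm farther back than shut.
Start: joints at [-72.714, 27.33, 1.283, 89.118, -0.659, 63.558, -4.761], TCP at [0.269, 0.619, 0.245] pointing down, gripper open.
Joint ranges: [-169.35, 169.35], [-19.33, 120.38], [-80.79, 83.38], [13.8, 139.57], [-78.32, 258.32], [9.67, 109.79], [-169.56, 169.56]. Speed limits (degrees/s): [136.94, 136.94, 180, 180, 180, 180, 180].

### API

Orientations are given as a 3x3 rotation matrix whose columns are the frame's x, y, z axes.
In Python, from plant import manip gives the robot as it stands.
- The arm moves only by the tool jog_arm, never from a script. Its argument "rows" is a list of rows, each an object with "xyz": the shift along the world's x, y, z normalised to -1 to 1, where 1 is 0.75 m, a list of three; "spin": the turn about the world's z normalised to -1 to 1, where 1 is 180 degrees; "jaw": the opening in per cent of the stroke, from 0 (shut) to 100 (fully open). In form: [{"xyz": [dx, dy, dz], "spin": spin, "jaw": jaw}, ...]. A call has 1 to 12 rows; each row is the pose to reach, as a shift and turn from the pose commanded when the call began, turning the shorter way round; what a row does not reach only later rows make up. A row lasts 1/12 s, in which the tool goes at most 41.7 mm and 7.16 degrees, less where a joint would pass 70% of its speed; a pose out of reach is approached as far as the arm can. A call with a number of a shift or a turn outside -1 to 1 is refused whole. A call with a gripper value outside its range is refused whole. The fingers move at their own pace and stop on an object; "newtons" is the grip in N (left out, the last holds). Time passes only in rows, so rows that repeat a pose let the fingers close. It gives the time, the measured TCP pose, the force and the opening at its end, in the units of the state.
- manip.observe(): the state, without advancing time (a new reading comes with each control period).
- manip.read_camera(name): name is "scene" or "top" or "wrist"; returns the picture (384x512x3 uint8, red, green, blue); there is no depth.
- manip.camera_params(name): a dict with "camera_matrix" (3x3 intrinsics, pixels), "pose" (4x4, takes a point from camera to world coordinates); the wrist camera has in their place "mount" (4x4, takes a point from camera to tool coordinates, whose origin is the TCP and whose axes are the tool frame's). Camera axes: x right, y down, z forward; pixel columns grow to the right and rows downward; lengths in m; the calibration is good to about 2 mm. A picture is of the moment at which its call begins: read the wrist's pose just before it. camera_params takes no time and is no camera call.
- manip.sign_off(): hands the job in, once; it reports no verdict.
The state is a dict: "t": time; "qpos": joint angles; "joint_vel": joint speeds; "tau": joint torques, N m; "eef_pos": TCP position; "ee_rot": TCP orientation; "contact_force": force on the tool from outside, world axes, zero at the start; "ft_torque": the same for the moment, N m; "finger_gap": finger opening in m.
Only numpy, scipy, OpenCV 4.12 (cv2) and the standard library are available. Lean on these libraries where they do the work, as an engineer would, in place of code of your own. Each camera call takes 0.05 s, during which the arm holds its last target. There are 200 camera calls.

### The job

The sliding supply tray is held by a spring pin: pull the red T-handle up, turn it to the green rest notch and let go so that the pin stays parked out, and only then draw the tray out by its blue handle. Leave the pin parked until the tray is at least half way to the second hole (more than 50 mm out), then turn the T-handle back, let the pin down, and ease the tray until the pin springs fully into the second hole, in the brass keeper; let go of everything. Keep the two packs standing in the tray and leave the other stock alone.

Things in the scene. Friction and masses are not known exactly. Their poses are not given: they have to be found in the camera images.
- frame: Fixed steel slide frame, about 240 x 440 mm, on the table. Origin on the table surface; the tray slides out along the frame's +y axis. The pin stands upright at frame (-100, -30) mm, in a grey bracket and a slotted steel collar (outer radius 24 mm, top 80 mm above the table). The tray is 153 mm wide (frame x -74 to 79 mm), 230 mm long, its rim 62 mm above the table; its flange, frame x -111 to -74, top 40 mm, runs under the pin
- tbar_grip (a point): Centre of the red T-handle on top of the pin: a bar 64 mm long (its own y axis), 16 mm wide (own x), 18 mm high (z), 114 mm above the table when the pin is down; it rises with the pin and turns with it. Below it is a 14 mm stem, clear down to the collar (34 mm below the bar's centre when the pin is down). Pinch it across its 16 mm width from above
- pin (a joint): Lift of the spring pin, m: 0 = fully down in a hole, about 0.0105 = its round tip riding on the flange, about 0.015 = resting in the rest notch, 0.020 = its brass lug just clears the collar so that it can turn, 0.025 = upper stop. The spring pulls it down with about 6 N at 0 to 11 N at 0.025 (plus 1.4 N weight)
- tbar (a joint): Turn of the T-handle, rad, counter-clockwise seen from above: 0 = bar along the frame's y, lug over the deep slot, pin free to drop; 1.31 (75 degrees) = lug over the green 4 mm deep rest notch; stops at -0.07 and 1.40. It can turn only while lifted more than 0.020; near either place (within about 0.08) it drops in by itself when let down
- tray (a joint): Travel of the tray along frame +y, m: 0 = start, locked in the first hole; end stop 0.165. Drag about 3 N, or 5 to 10 N with the pin riding on the flange. The second hole, in the brass keeper, comes under the pin somewhere from 0.100 to 0.145 (keeper set by hand: feel for it). Both holes leave the 10 mm pin 2 mm of play each way; the pin springs into a hole and stops the tray dead
- tray_grip (a point): Centre of the tray's blue grip bar, 84 mm long (frame x), 14 mm thick (frame y), 18 mm high, 115 mm above the table, on two legs at x = +-30 mm at the tray's leading end; frame (0, 11 mm + travel). Pinch it from above across its 14 mm thickness, midway
- white_pack_mid (a point): Centre of the white and red carton standing in the tray, 100 x 65 x 55 mm, 180 g; z axis up
- blue_pack_mid (a point): Centre of the blue carton standing in the tray, 110 x 55 x 45 mm, 150 g; z axis up
- amber_bottle_mid (a point): Bystander: middle of an amber bottle, 60 mm across, 110 mm tall, beyond the frame
- white_jar_mid (a point): Bystander: middle of a white jar, 70 mm across, 80 mm tall, beyond the frame
- glove_box_mid (a point): Bystander: centre of a blue glove box, 120 x 220 x 80 mm, at the left
- brown_carton_mid (a point): Bystander: centre of a brown carton, 150 x 170 x 110 mm, at the right
- test_kit_mid (a point): Bystander: centre of a white and green kit box, 140 x 190 x 60 mm, at the left
There are look-alikes about, which are no part of the job. Leave any pink look-alike of the part that bears blue_pack_mid alone.

How it is judged (in metres and radians):
On the way, in this order (a step that is already met when the one before it is completed fails the run):
1. the pin rests in the green notch, lifted and turned, with the T-handle let go, the tray not yet moved (value of joint pin between 0.0135 and 0.0185 m and value of joint tbar above 1.15 rad and value of joint tray below 0.01 m and contact force between the fingers and anything else below 0.3 N), for 0.2 s.
2. the tray is drawn more than 50 mm out while the pin stays parked (value of joint tray above 0.05 m and value of joint pin above 0.0135 m and value of joint tbar above 1.15 rad), for 0.1 s.
At the end, for the whole second after the job is handed in: The pin is down (lift under 3 mm, handle turned back within 0.2 rad), the tray at rest between 90 and 155 mm out, which is only possible in the second hole; both packs stand upright (within 0.2 rad) on the tray floor (value of joint pin below 0.003 m and value of joint tbar below 0.2 rad and value of joint tray between 0.09 and 0.155 m and velocity of joint tray between -0.01 and 0.01 m/s and angle between each of white_pack_mid, blue_pack_mid's own z axis and vertical below 0.2 rad and height (world z) of each of white_pack_mid, blue_pack_mid below 0.075 m); the robot touches nothing.
It fails at once if a bystander is moved more than 30 mm (distance of any of amber_bottle_mid, white_jar_mid, glove_box_mid, brown_carton_mid, test_kit_mid from where it was at the start of the episode above 0.03 m).
It fails at once if a pack in the tray is tipped by more than 0.5 rad (angle between any of white_pack_mid, blue_pack_mid's own z axis and vertical above 0.5 rad).
It also fails if it takes over 69 s, if anything falls off the work surface, if the arm or the gripper's body presses on something with over 40 N, if the wrist force passes 120 N, or if a joint passes its speed limit or range.

## Working session

There is one attempt and no reset: what is moved stays moved. The work goes in short steps, Python scripts to look and compute and a tool call to move; the robot and the scene stay as the last step left them, time stands still between calls to the robot, and variables do not carry over. Pictures are saved under pics/ and viewed, about 8 in all and at most 12, crops included, and the job is handed in when it is done.

Besides the shell and the picture viewer there is one more tool, called after "Call:" by a JSON object that holds its "api" and its "payload". jog_arm: Moves the arm, as the interface text tells. Scaled input: -1 to 1 covers 0.75 m each way for a shift and 180 degrees each way for a turn. Its arguments: {"type":"object","properties":{"rows":{"type":"array","items":{"type":"object","properties":{"xyz":{"type":"array","items":{"type":"number"}},"spin":{"type":"number"},"jaw":{"type":"number"}}}},"newtons":{"type":"number"}},"required":["rows"]}

```bash
mkdir -p pics; python3 - <<'E'
from plant import manip
import cv2,numpy as np
np.set_printoptions(precision=4,suppress=True)
s=manip.observe();print(s)
for n in("scene","top"):
    im=manip.read_camera(n);cv2.imwrite(f"pics/{n}0.png",im[:,:,::-1]);print(manip.camera_params(n))
print(manip.camera_params("wrist"))
a=cv2.imread("pics/top0.png");cv2.imwrite("pics/top0b.png",cv2.resize(a,(800,600)))
E
```

```text
{'t': 0.0, 'qpos': array([-72.7142,  27.3757,   1.2787,  89.179 ,  -0.6595,  63.5578,
        -4.7606]), 'joint_vel': array([-0.1232, -0.0019, -0.0839, -0.1893, -0.0505, -0.0747,  0.0211]), 'tau': array([  0.0002, -59.6459,   1.608 , -28.1187,   0.0124,   0.0093,
         0.    ]), 'eef_pos': array([0.2687, 0.6186, 0.2443]), 'ee_rot': array([[ 0.9172, -0.0006,  0.3984],
       [-0.3984, -0.0017,  0.9172],
       [ 0.0001, -1.    , -0.0018]]), 'contact_force': array([-0.0618,  0.2163,  0.7121]), 'ft_torque': array([-0.0024,  0.0257,  0.0221]), 'finger_gap': 0.08558503235938679}
{'camera_matrix': array([[470.1651,   0.    , 255.038 ],
       [  0.    , 470.1651, 192.3469],
       [  0.    ,   0.    ,   1.    ]]), 'pose': array([[ 0.8812,  0.3995, -0.2528,  1.0371],
       [ 0.4726, -0.73  ,  0.4937, -0.9257],
       [ 0.0128, -0.5545, -0.8321,  1.6421],
       [ 0.    ,  0.    ,  0.    ,  1.    ]])}
{'camera_matrix': array([[393.4807,   0.    , 258.2294],
       [  0.    , 393.4807, 192.1179],
       [  0.    ,   0.    ,   1.    ]]), 'pose': array([[-0.0168, -0.9901,  0.1393,  0.3399],
       [-0.9998,  0.0186,  0.0116, -0.0377],
       [-0.0141, -0.139 , -0.9902,  1.608 ],
       [ 0.    ,  0.    ,  0.    ,  1.    ]])}
{'camera_matrix': array([[312.5434,   0.    , 256.7408],
       [  0.    , 312.5434, 189.4285],
       [  0.    ,   0.    ,   1.    ]]), 'mount': array([[-0.001 ,  0.9591,  0.2831, -0.0722],
       [-0.0007, -0.2831,  0.9591, -0.1292],
       [ 1.    ,  0.0007,  0.001 ,  0.0003],
       [ 0.    ,  0.    ,  0.    ,  1.    ]])}
```

View pics/top0b.png

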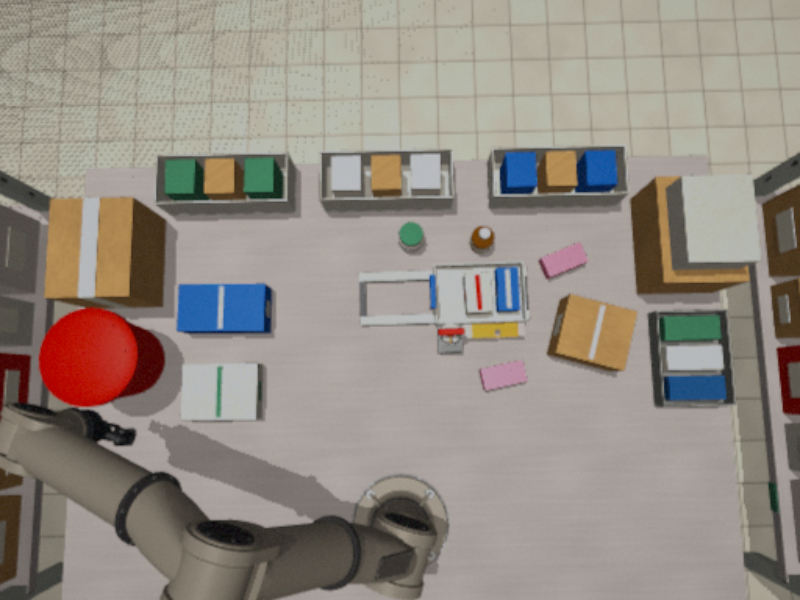

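View pics/scene0.png

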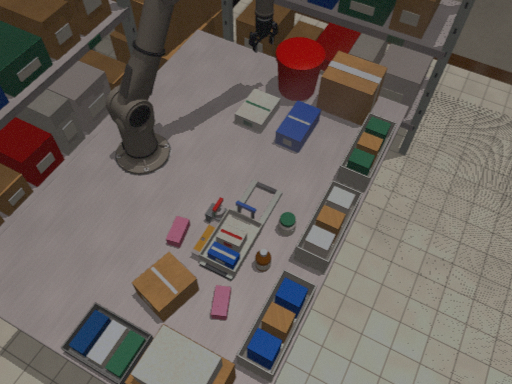

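The top view (800 px) shows the frame at about (445,297), with the tray drawing out to the left, which is world +y.
- Red candidates: T-handle (451,332), stripe on the white pack (478,292), big bin (95,355). I choose (451,332), beside the grey bracket.
- Blue candidates: grip bar (433,292), blue pack (508,288), glove box (224,308), stock (519,170). I choose (433,292), at the tray's leading end.
- The pink look-alikes at (563,260) and (503,376) are left alone.

```bash
cat > h.py <<'E'
import cv2,numpy as np
np.set_printoptions(precision=4,suppress=True)
def masks(im):  # BGR
    h=cv2.cvtColor(im,cv2.COLOR_BGR2HSV);H,S,V=cv2.split(h)
    return dict(red=(((H<8)|(H>172))&(S>140)&(V>70)).astype(np.uint8),blue=((H>100)&(H<130)&(S>120)&(V>50)).astype(np.uint8))
def ray(K,P,uv,z):
    d=P[:3,:3]@np.linalg.solve(K,[uv[0],uv[1],1.]);o=P[:3,3]
    return o+d*(z-o[2])/d[2]
def blobs(im,col,K,P,z,roi=None,amin=15):
    m=masks(im)[col]
    n,l,st,c=cv2.connectedComponentsWithStats(m)
    out=[]
    for i in range(1,n):
        if st[i,4]<amin: continue
        if roi and not(roi[0]<c[i][0]<roi[1] and roi[2]<c[i][1]<roi[3]): continue
        pts=np.argwhere(l==i)[:,::-1].astype(np.float32)
        w=np.array([ray(K,P,p,z)[:2] for p in pts],np.float32)
        r=cv2.minAreaRect(w)
        print(col,c[i],st[i,4],"mean",w.mean(0),"rect",np.array(r[0]),np.array(r[1]),r[2])
E
python3 - <<'E'
from h import *
from plant import manip
for n,roi in(("top",(225,345,165,235)),("scene",(180,290,180,280))):
    im=cv2.imread(f"pics/{n}0.png");p=manip.camera_params(n)
    for c,z in(("red",.123),("blue",.124)):
        print(n);blobs(im,c,p["camera_matrix"],p["pose"],z,roi)
a=cv2.imread("pics/top0.png")[165:240,220:350];b=cv2.imread("pics/scene0.png")[170:285,170:300]
cv2.imwrite("pics/c1.png",np.hstack([cv2.resize(a,(400,231),interpolation=2),cv2.resize(b,(400,354),interpolation=2)[:231]]) if 0 else np.vstack([cv2.resize(a,(500,288),interpolation=2),cv2.resize(b,(500,310)[:2],interpolation=2)]))
E
```

```text
top
red [305.8125 186.5   ] 48 mean [ 0.5671 -0.2021] rect [ 0.5671 -0.202 ] [0.0813 0.0082] 2.8034894466400146
red [288.2281 212.0877] 57 mean [ 0.4705 -0.1325] rect [ 0.4699 -0.1319] [0.0138 0.0606] 3.742631196975708
top
blue [323.9649 184.7509] 285 mean [ 0.5724 -0.2713] rect [ 0.5735 -0.2719] [0.0536 0.1042] 88.88025665283203
blue [276.5938 185.9688] 64 mean [ 0.5711 -0.0908] rect [ 0.5711 -0.0905] [0.0114 0.0772] 88.89099884033203
scene
red [217.3333 204.    ] 54 mean [ 0.4747 -0.1403] rect [ 0.4741 -0.1398] [0.0145 0.063 ] 0.7735474705696106
red [230.8696 233.8696] 46 mean [ 0.5843 -0.2279] rect [ 0.5848 -0.2279] [0.0811 0.008 ] 2.8571343421936035
scene
blue [245.3962 205.6604] 53 mean [ 0.5724 -0.0961] rect [ 0.5734 -0.096 ] [0.0808 0.0108] 0.5481891632080078
blue [223.6604 254.5633] 371 mean [ 0.6036 -0.3131] rect [ 0.6019 -0.3132] [0.0632 0.1109] 89.77175903320312
```

View pics/c1.png

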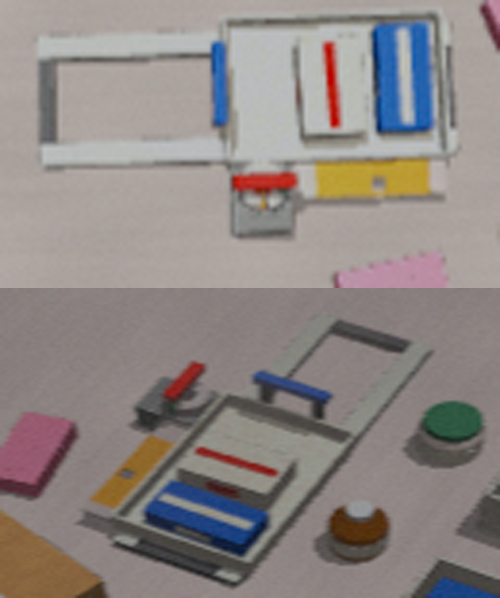

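The crop confirms the choice: the red bar stands on the grey bracket at the tray's robot side, and the blue bar stands on two legs at the leading end. The offset between them, (0.101, 0.042), fits the expected (0.100, 0.041), so frame yaw is about 0. Moving above the T-bar.

Call:
{"api": "jog_arm", "payload": {"rows": [{"xyz": [0.24, -0.533, 0.08], "spin": -0.369, "jaw": 100}, {"xyz": [0.24, -0.533, 0.08], "spin": -0.369, "jaw": 100}, {"xyz": [0.24, -0.533, 0.08], "spin": -0.369, "jaw": 100}, {"xyz": [0.24, -0.533, 0.08], "spin": -0.369, "jaw": 100}, {"xyz": [0.24, -0.533, 0.08], "spin": -0.369, "jaw": 100}, {"xyz": [0.24, -0.533, 0.08], "spin": -0.369, "jaw": 100}, {"xyz": [0.24, -0.533, 0.08], "spin": -0.369, "jaw": 100}, {"xyz": [0.24, -0.533, 0.08], "spin": -0.369, "jaw": 100}, {"xyz": [0.24, -0.533, 0.08], "spin": -0.369, "jaw": 100}, {"xyz": [0.24, -0.533, 0.08], "spin": -0.369, "jaw": 100}, {"xyz": [0.24, -0.533, 0.08], "spin": -0.369, "jaw": 100}, {"xyz": [0.24, -0.533, 0.08], "spin": -0.369, "jaw": 100}]}}

```text
t: 1.1
eef_pos: [0.4516, 0.2129, 0.3062]
ee_rot: [[-0.008, 0.002, 1.0], [-1.0, -0.001, -0.008], [0.001, -1.0, 0.002]]
contact_force: [-0.1, -0.3, 0.4]
finger_gap: 0.0855
```

Call:
{"api": "jog_arm", "payload": {"rows": [{"xyz": [0.03, -0.471, -0.03], "spin": 0, "jaw": 100}, {"xyz": [0.03, -0.471, -0.03], "spin": 0, "jaw": 100}, {"xyz": [0.03, -0.471, -0.03], "spin": 0, "jaw": 100}, {"xyz": [0.03, -0.471, -0.03], "spin": 0, "jaw": 100}, {"xyz": [0.03, -0.471, -0.03], "spin": 0, "jaw": 100}, {"xyz": [0.03, -0.471, -0.03], "spin": 0, "jaw": 100}, {"xyz": [0.03, -0.471, -0.03], "spin": 0, "jaw": 100}, {"xyz": [0.03, -0.471, -0.03], "spin": 0, "jaw": 100}, {"xyz": [0.03, -0.471, -0.03], "spin": 0, "jaw": 100}, {"xyz": [0.03, -0.471, -0.03], "spin": 0, "jaw": 100}, {"xyz": [0.03, -0.471, -0.03], "spin": 0, "jaw": 100}, {"xyz": [0.03, -0.471, -0.03], "spin": 0, "jaw": 100}]}}

```text
t: 2.1
eef_pos: [0.4715, -0.1326, 0.2825]
ee_rot: [[0.003, -0.001, 1.0], [-1.0, 0.0, 0.003], [-0.0, -1.0, -0.001]]
contact_force: [-0.9, -0.2, -0.4]
finger_gap: 0.0852
```

```bash
cat >> h.py <<'E'
def wrist(manip,name,zr=.123,zb=.124):
    s=manip.observe();im=manip.read_camera("wrist")[:,:,::-1].copy();cv2.imwrite(f"pics/{name}.png",im)
    p=manip.camera_params("wrist");T=np.eye(4);T[:3,:3]=s["ee_rot"];T[:3,3]=s["eef_pos"];P=T@p["mount"]
    print("t",s["t"],"tcp",s["eef_pos"],"F",s["contact_force"],"gap",s["finger_gap"])
    for c,z in(("red",zr),("blue",zb)): blobs(im,c,p["camera_matrix"],P,z,amin=200)
    return im,p["camera_matrix"],P
E
python3 -c "
from h import *
from plant import manip
wrist(manip,'w1')"
```

```text
t 2.1 tcp [ 0.4715 -0.1326  0.2825] F [-0.8832 -0.1684 -0.3853] gap 0.08518192087730853
red [256.1738 174.5864] 1047 mean [ 0.4709 -0.1308] rect [ 0.4712 -0.1313] [0.0636 0.016 ] 89.77922058105469
red [344.4836 231.2589] 730 mean [ 0.5596 -0.1885] rect [ 0.5595 -0.1886] [0.0788 0.0103] 2.94968581199646
blue [363.5031 131.5631] 1467 mean [ 0.5684 -0.0896] rect [ 0.5683 -0.0896] [0.0848 0.0145] 0.9387322664260864
blue [323.143 280.089] 1944 mean [ 0.5416 -0.2439] rect [ 0.5468 -0.2396] [0.0658 0.0635] 1.821036458015442
```

View pics/w1.png

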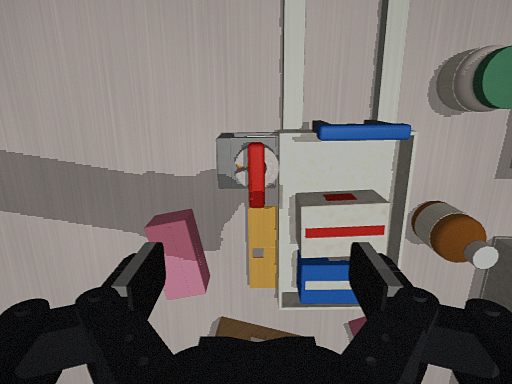

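The wrist view shows the bar at (256,175) measuring 63.6 x 16 mm and the blue grip at (363,131) measuring 85 x 14.5 mm, so the heights and sizes are right. The T-bar centre is (0.471, -0.131) and the grip is (0.568, -0.090). Descending.

Call:
{"api": "jog_arm", "payload": {"newtons": 60, "rows": [{"xyz": [0, 0.004, -0.12], "spin": 0, "jaw": 60}, {"xyz": [0, 0.004, -0.12], "spin": 0, "jaw": 60}, {"xyz": [0, 0.004, -0.12], "spin": 0, "jaw": 60}, {"xyz": [0, 0.004, -0.17], "spin": 0, "jaw": 60}, {"xyz": [0, 0.004, -0.2], "spin": 0, "jaw": 60}, {"xyz": [0, 0.004, -0.232], "spin": 0, "jaw": 60}, {"xyz": [0, 0.004, -0.232], "spin": 0, "jaw": 60}, {"xyz": [0, 0.004, -0.232], "spin": 0, "jaw": 60}, {"xyz": [0, 0.004, -0.232], "spin": 0, "jaw": 60}]}}

```text
t: 2.9
eef_pos: [0.4727, -0.1306, 0.1105]
ee_rot: [[0.003, 0.002, 1.0], [-1.0, 0.0, 0.003], [-0.0, -1.0, 0.002]]
contact_force: [-0.5, -0.3, -0.1]
finger_gap: 0.051
```

Call:
{"api": "jog_arm", "payload": {"newtons": 60, "rows": [{"xyz": [0, 0, 0], "spin": 0, "jaw": 10}, {"xyz": [0, 0, 0], "spin": 0, "jaw": 10}, {"xyz": [0, 0, 0], "spin": 0, "jaw": 10}, {"xyz": [0, 0, 0], "spin": 0, "jaw": 10}, {"xyz": [0, 0, 0], "spin": 0, "jaw": 10}, {"xyz": [0, 0, 0], "spin": 0, "jaw": 10}]}}

```text
t: 3.4
eef_pos: [0.4713, -0.1308, 0.11]
ee_rot: [[0.001, 0.0, 1.0], [-1.0, 0.001, 0.001], [-0.001, -1.0, 0.0]]
contact_force: [-4.1, 1.6, 12.5]
finger_gap: 0.0152
```

Call:
{"api": "jog_arm", "payload": {"rows": [{"xyz": [0, 0, 0.01], "spin": 0, "jaw": 10}, {"xyz": [0, 0, 0.02], "spin": 0, "jaw": 10}, {"xyz": [0, 0, 0.03], "spin": 0, "jaw": 10}, {"xyz": [0, 0, 0.031], "spin": 0, "jaw": 10}, {"xyz": [0, 0, 0.031], "spin": 0, "jaw": 10}, {"xyz": [0, 0, 0.031], "spin": 0, "jaw": 10}]}}

```text
t: 3.9
eef_pos: [0.471, -0.1307, 0.1318]
ee_rot: [[0.002, -0.001, 1.0], [-1.0, 0.0, 0.002], [-0.0, -1.0, -0.001]]
contact_force: [0.2, -0.5, -11.0]
finger_gap: 0.0148
```

Call:
{"api": "jog_arm", "payload": {"rows": [{"xyz": [0, 0, 0.0015], "spin": 0.02, "jaw": 10}, {"xyz": [0, 0, 0.0015], "spin": 0.05, "jaw": 10}, {"xyz": [0, 0, 0.0015], "spin": 0.09, "jaw": 10}, {"xyz": [0, 0, 0.0015], "spin": 0.13, "jaw": 10}, {"xyz": [0, 0, 0.0015], "spin": 0.17, "jaw": 10}, {"xyz": [0, 0, 0.0015], "spin": 0.21, "jaw": 10}, {"xyz": [0, 0, 0.0015], "spin": 0.25, "jaw": 10}, {"xyz": [0, 0, 0.0015], "spin": 0.285, "jaw": 10}, {"xyz": [0, 0, 0.0015], "spin": 0.32, "jaw": 10}, {"xyz": [0, 0, 0.0015], "spin": 0.355, "jaw": 10}, {"xyz": [0, 0, 0.0015], "spin": 0.39, "jaw": 10}, {"xyz": [0, 0, 0.0015], "spin": 0.417, "jaw": 10}]}}

```text
t: 4.9
eef_pos: [0.4683, -0.1325, 0.1318]
ee_rot: [[0.967, -0.006, 0.253], [-0.253, -0.001, 0.967], [-0.005, -1.0, -0.002]]
contact_force: [-4.7, -5.6, -11.5]
finger_gap: 0.0146
```

Call:
{"api": "jog_arm", "payload": {"rows": [{"xyz": [0, 0, 0], "spin": 0, "jaw": 10}, {"xyz": [0, 0, 0], "spin": 0, "jaw": 10}, {"xyz": [0, 0, 0], "spin": 0, "jaw": 10}]}}

```text
t: 5.15
eef_pos: [0.4683, -0.1325, 0.1318]
ee_rot: [[0.966, -0.006, 0.258], [-0.258, -0.001, 0.966], [-0.006, -1.0, -0.002]]
contact_force: [-2.6, -5.8, -12.3]
finger_gap: 0.0151
```

```bash
python3 -c "
from h import *
from plant import manip
s=manip.observe();print(s['eef_pos'],s['contact_force'],s['ft_torque'],s['qpos'])
im,K,P=wrist(manip,'w2',zr=.145)"
```

```text
[ 0.4683 -0.1325  0.1318] [ -2.5823  -5.7841 -12.2727] [-0.9076  0.7478  0.0246] [ -6.2278  19.1464  17.503  121.1076  -8.441   41.2085  91.7976]
t 5.15 tcp [ 0.4683 -0.1325  0.1318] F [ -2.5823  -5.7841 -12.2727] gap 0.015110281498520462
red [254.9128 266.7651] 5163 mean [ 0.465  -0.1319] rect [ 0.4633 -0.1321] [0.0178 0.0747] 73.82909393310547
blue [ 81.1993 312.3851] 296 mean [ 0.4784 -0.2286] rect [ 0.4778 -0.2289] [0.0049 0.0333] 17.262149810791016
```

View pics/w2.png

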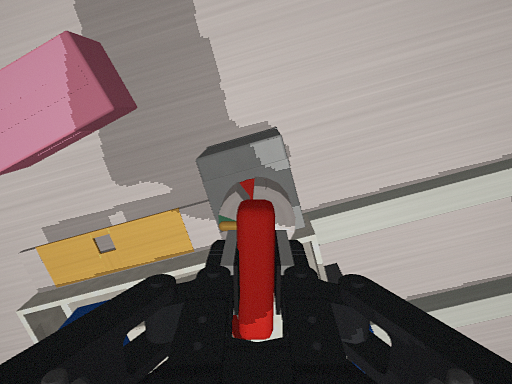

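The wrist view shows the bar held and turned about 75°, with the brass lug beside the green notch at (228,226). Letting it down into the notch.

Call:
{"api": "jog_arm", "payload": {"rows": [{"xyz": [0, 0, -0.004], "spin": 0, "jaw": 10}, {"xyz": [0, 0, -0.008], "spin": 0, "jaw": 10}, {"xyz": [0, 0, -0.01], "spin": 0, "jaw": 10}, {"xyz": [0, 0, -0.01], "spin": 0, "jaw": 10}, {"xyz": [0, 0, -0.01], "spin": 0, "jaw": 10}]}}

```text
t: 5.62
eef_pos: [0.4685, -0.1325, 0.1252]
ee_rot: [[0.966, -0.006, 0.258], [-0.258, -0.0, 0.966], [-0.005, -1.0, -0.002]]
contact_force: [-8.3, -3.8, -1.0]
finger_gap: 0.0152
```

The vertical force fell from -12 to -1 N at about 15 mm lift, so the notch carries the pin. Releasing and rising.

Call:
{"api": "jog_arm", "payload": {"rows": [{"xyz": [0, 0, 0], "spin": 0, "jaw": 50}, {"xyz": [0, 0, 0], "spin": 0, "jaw": 50}, {"xyz": [0, 0, 0], "spin": 0, "jaw": 50}, {"xyz": [0, 0, 0], "spin": 0, "jaw": 50}, {"xyz": [0, 0, 0.05], "spin": 0, "jaw": 50}, {"xyz": [0, 0, 0.1], "spin": 0, "jaw": 50}, {"xyz": [0, 0, 0.15], "spin": 0, "jaw": 50}, {"xyz": [0, 0, 0.2], "spin": 0, "jaw": 50}, {"xyz": [0, 0, 0.2], "spin": 0, "jaw": 50}, {"xyz": [0, 0, 0.2], "spin": 0, "jaw": 50}]}}

```text
t: 6.45
eef_pos: [0.4732, -0.131, 0.2782]
ee_rot: [[0.967, 0.006, 0.256], [-0.256, 0.0, 0.967], [0.006, -1.0, 0.002]]
contact_force: [-0.7, 0.4, -1.0]
finger_gap: 0.0426
```

```bash
python3 -c "
from h import *
from plant import manip
im,K,P=wrist(manip,'w3',zr=.138)"
```

```text
t 6.45 tcp [ 0.4732 -0.131   0.2782] F [-0.7426  0.3528 -0.9561] gap 0.04262939297045271
red [252.954 174.885] 1174 mean [ 0.4678 -0.1322] rect [ 0.469  -0.1326] [0.0158 0.0632] 74.56340789794922
red [220.8052 276.255 ] 349 mean [ 0.5586 -0.189 ] rect [ 0.5544 -0.1897] [0.0518 0.0093] 2.662259101867676
blue [311.3783 224.3895] 267 mean [ 0.5338 -0.0907] rect [ 0.538  -0.0912] [0.0319 0.0132] 2.635615110397339
blue [151.3492 250.2418] 2022 mean [ 0.5203 -0.252 ] rect [ 0.5261 -0.2496] [0.0603 0.0592] 0.6917464733123779
```

View pics/w3.png

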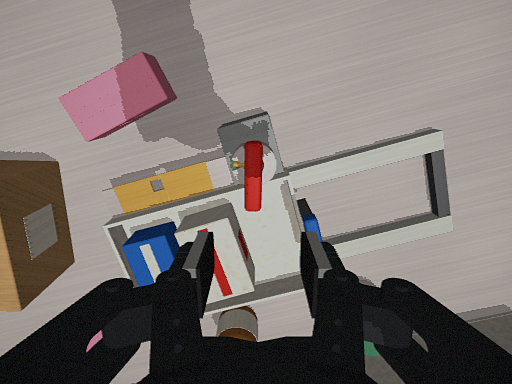

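Parked: the bar reads 74.6° at the notch height, with red at (253,175) and the tray unmoved. Now going to the blue grip.

Call:
{"api": "jog_arm", "payload": {"rows": [{"xyz": [0.129, 0.055, 0], "spin": 0.086, "jaw": 50}, {"xyz": [0.129, 0.055, 0], "spin": 0.086, "jaw": 50}, {"xyz": [0.129, 0.055, 0], "spin": 0.086, "jaw": 50}, {"xyz": [0.129, 0.055, 0], "spin": 0.086, "jaw": 50}, {"xyz": [0.129, 0.055, 0], "spin": 0.086, "jaw": 50}, {"xyz": [0.129, 0.055, -0.1], "spin": 0.086, "jaw": 50}, {"xyz": [0.129, 0.055, -0.1], "spin": 0.086, "jaw": 50}, {"xyz": [0.129, 0.055, -0.1], "spin": 0.086, "jaw": 50}]}}

```text
t: 7.17
eef_pos: [0.5623, -0.0898, 0.1938]
ee_rot: [[1.0, -0.013, -0.01], [0.01, 0.0, 1.0], [-0.013, -1.0, 0.0]]
contact_force: [-1.5, 0.4, -0.8]
finger_gap: 0.0424
```

```bash
python3 -c "
from h import *
from plant import manip
im,K,P=wrist(manip,'w4',zr=.138);print(manip.observe()['ee_rot'])"
```

```text
t 7.1667 tcp [ 0.5623 -0.0898  0.1938] F [-1.548   0.3843 -0.7835] gap 0.042415716300379845
red [182.7978  59.3123] 3590 mean [ 0.4703 -0.1313] rect [ 0.4726 -0.1272] [0.0262 0.0625] 74.27738952636719
red [111.2879 198.6373] 1497 mean [ 0.5517 -0.18  ] rect [ 0.5533 -0.18  ] [0.0691 0.0089] 2.856616497039795
red [162.2013 192.1007] 298 mean [ 0.5466 -0.148 ] rect [ 0.5464 -0.1482] [0.0276 0.0059] 2.7382302284240723
blue [ 38.72   203.2443] 7093 mean [ 0.5602 -0.236 ] rect [ 0.5605 -0.2357] [0.0551 0.0956] 84.72925567626953
blue [254.8738 213.6224] 2243 mean [ 0.566  -0.0905] rect [ 0.5682 -0.0907] [0.0848 0.0129] 0.973440408706665
[[ 0.9999 -0.0092 -0.0095]
 [ 0.0095 -0.0001  1.    ]
 [-0.0092 -1.      0.    ]]
```

Call:
{"api": "jog_arm", "payload": {"newtons": 60, "rows": [{"xyz": [0, -0.001, -0.04], "spin": 0, "jaw": 50}, {"xyz": [0, -0.001, -0.08], "spin": 0, "jaw": 50}, {"xyz": [0, -0.001, -0.118], "spin": 0, "jaw": 50}, {"xyz": [0, -0.001, -0.118], "spin": 0, "jaw": 50}, {"xyz": [0, -0.001, -0.118], "spin": 0, "jaw": 50}, {"xyz": [0, -0.001, -0.118], "spin": 0, "jaw": 5}, {"xyz": [0, -0.001, -0.118], "spin": 0, "jaw": 5}, {"xyz": [0, -0.001, -0.118], "spin": 0, "jaw": 5}, {"xyz": [0, -0.001, -0.118], "spin": 0, "jaw": 5}, {"xyz": [0, -0.001, -0.118], "spin": 0, "jaw": 5}, {"xyz": [0, -0.001, -0.118], "spin": 0, "jaw": 5}]}}

```text
t: 8.13
eef_pos: [0.5698, -0.0908, 0.1149]
ee_rot: [[1.0, 0.004, -0.011], [0.011, -0.0, 1.0], [0.004, -1.0, -0.0]]
contact_force: [-1.5, 0.4, 7.6]
finger_gap: 0.0126
```

Call:
{"api": "jog_arm", "payload": {"rows": [{"xyz": [0, 0.003, 0], "spin": 0, "jaw": 5}, {"xyz": [0, 0.009, 0], "spin": 0, "jaw": 5}, {"xyz": [0, 0.018, 0], "spin": 0, "jaw": 5}, {"xyz": [0, 0.029, 0], "spin": 0, "jaw": 5}, {"xyz": [0, 0.04, 0], "spin": 0, "jaw": 5}, {"xyz": [0, 0.051, 0], "spin": 0, "jaw": 5}, {"xyz": [-0.001, 0.062, 0], "spin": 0, "jaw": 5}, {"xyz": [-0.001, 0.073, 0], "spin": 0, "jaw": 5}, {"xyz": [-0.001, 0.083, 0], "spin": 0, "jaw": 5}, {"xyz": [-0.001, 0.092, 0], "spin": 0, "jaw": 5}, {"xyz": [-0.001, 0.098, 0], "spin": 0, "jaw": 5}, {"xyz": [-0.001, 0.1, 0], "spin": 0, "jaw": 5}]}}

```text
t: 9.13
eef_pos: [0.5686, -0.0153, 0.1149]
ee_rot: [[1.0, 0.003, -0.012], [0.012, 0.0, 1.0], [0.003, -1.0, -0.0]]
contact_force: [-4.2, -1.2, 8.8]
finger_gap: 0.0129
```

Call:
{"api": "jog_arm", "payload": {"rows": [{"xyz": [0, 0, 0], "spin": 0, "jaw": 5}, {"xyz": [0, 0, 0], "spin": 0, "jaw": 5}, {"xyz": [0, 0, 0], "spin": 0, "jaw": 45}, {"xyz": [0, 0, 0], "spin": 0, "jaw": 45}, {"xyz": [0, 0, 0], "spin": 0, "jaw": 45}, {"xyz": [0, 0, 0], "spin": 0, "jaw": 45}, {"xyz": [0, 0, 0.05], "spin": 0, "jaw": 45}, {"xyz": [0, 0, 0.1], "spin": 0, "jaw": 45}, {"xyz": [0, 0, 0.15], "spin": 0, "jaw": 45}, {"xyz": [0, 0, 0.2], "spin": 0, "jaw": 45}, {"xyz": [0, 0, 0.2], "spin": 0, "jaw": 45}]}}

```text
t: 10.05
eef_pos: [0.5714, -0.0157, 0.27]
ee_rot: [[1.0, 0.013, -0.01], [0.01, 0.001, 1.0], [0.013, -1.0, 0.001]]
contact_force: [1.4, 1.3, -0.3]
finger_gap: 0.0385
```

```bash
python3 -c "
from h import *
from plant import manip
im,K,P=wrist(manip,'w5',zr=.138);print(manip.observe()['ee_rot'])"
```

```text
t 10.05 tcp [ 0.5714 -0.0157  0.27  ] F [ 1.4388  1.2898 -0.2799] gap 0.03847192166433526
red [107.0787  53.4563] 1830 mean [ 0.4706 -0.1311] rect [ 0.4716 -0.1298] [0.0193 0.0626] 74.32197570800781
red [144.2141 162.7232] 925 mean [ 0.556  -0.1106] rect [ 0.5577 -0.1106] [0.0741 0.0095] 2.5221195220947266
blue [ 82.4532 166.0568] 4963 mean [ 0.5631 -0.1713] rect [ 0.5655 -0.1707] [0.094 0.057] 0.6986221075057983
blue [257.2313 170.9445] 1297 mean [ 0.5657 -0.0145] rect [ 0.5674 -0.0148] [0.0828 0.0127] 1.0481055974960327
[[ 0.9999  0.0085 -0.0108]
 [ 0.0108  0.0011  0.9999]
 [ 0.0085 -1.      0.001 ]]
```

View pics/w5.png

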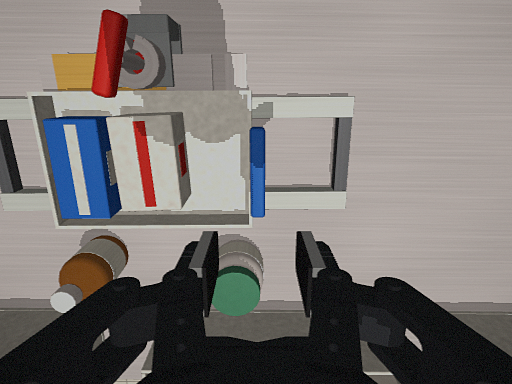

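The tray is about 76 mm out with the pin still parked (red bar at (110,53), 74.3°) and both packs standing. Returning to the T-bar.

Call:
{"api": "jog_arm", "payload": {"rows": [{"xyz": [-0.13, -0.155, 0], "spin": -0.083, "jaw": 50}, {"xyz": [-0.13, -0.155, 0], "spin": -0.083, "jaw": 50}, {"xyz": [-0.13, -0.155, 0], "spin": -0.083, "jaw": 50}, {"xyz": [-0.13, -0.155, 0], "spin": -0.083, "jaw": 50}, {"xyz": [-0.13, -0.155, 0], "spin": -0.083, "jaw": 50}, {"xyz": [-0.13, -0.155, 0], "spin": -0.083, "jaw": 50}, {"xyz": [-0.13, -0.155, -0.05], "spin": -0.083, "jaw": 50}, {"xyz": [-0.13, -0.155, -0.09], "spin": -0.083, "jaw": 50}, {"xyz": [-0.13, -0.155, -0.09], "spin": -0.083, "jaw": 50}]}}

```text
t: 10.85
eef_pos: [0.4671, -0.1294, 0.1896]
ee_rot: [[0.97, -0.009, 0.244], [-0.244, 0.001, 0.97], [-0.009, -1.0, -0.001]]
contact_force: [-1.1, 0.7, -0.1]
finger_gap: 0.043
```

```bash
python3 -c "
from h import *
from plant import manip
im,K,P=wrist(manip,'w6',zr=.138);print(manip.observe()['ee_rot'])"
```

```text
t 10.85 tcp [ 0.4671 -0.1294  0.1896] F [-1.1018  0.7384 -0.1442] gap 0.043016751136304786
red [260.8746 242.3433] 3452 mean [ 0.4845 -0.1302] rect [ 0.4957 -0.1332] [0.0285 0.1262] 88.84855651855469
blue [435.7028 273.1142] 1541 mean [ 0.5427 -0.018 ] rect [ 0.5473 -0.018 ] [0.0596 0.0186] 2.215606451034546
blue [224.5602 300.3402] 2128 mean [ 0.5282 -0.1682] rect [ 0.5249 -0.1699] [0.0815 0.0249] 0.5805526375770569
[[ 0.9695 -0.0069  0.2452]
 [-0.2452  0.0004  0.9695]
 [-0.0068 -1.     -0.0013]]
```

Call:
{"api": "jog_arm", "payload": {"newtons": 60, "rows": [{"xyz": [0, 0, -0.03], "spin": 0, "jaw": 50}, {"xyz": [0, 0, -0.06], "spin": 0, "jaw": 50}, {"xyz": [0, 0, -0.092], "spin": 0, "jaw": 50}, {"xyz": [0, 0, -0.092], "spin": 0, "jaw": 50}, {"xyz": [0, 0, -0.092], "spin": 0, "jaw": 50}, {"xyz": [0, 0, -0.092], "spin": 0, "jaw": 10}, {"xyz": [0, 0, -0.092], "spin": 0, "jaw": 10}, {"xyz": [0, 0, -0.092], "spin": 0, "jaw": 10}, {"xyz": [0, 0, -0.092], "spin": 0, "jaw": 10}, {"xyz": [0, 0, -0.092], "spin": 0, "jaw": 10}, {"xyz": [0, 0, -0.092], "spin": 0, "jaw": 10}]}}

```text
t: 11.82
eef_pos: [0.4712, -0.1332, 0.1276]
ee_rot: [[0.969, 0.004, 0.248], [-0.248, -0.001, 0.969], [0.004, -1.0, -0.0]]
contact_force: [-0.9, -3.9, 7.1]
finger_gap: 0.015
```

Call:
{"api": "jog_arm", "payload": {"rows": [{"xyz": [0, 0, 0.005], "spin": 0, "jaw": 10}, {"xyz": [0, 0, 0.01], "spin": 0, "jaw": 10}, {"xyz": [0, 0, 0.011], "spin": 0, "jaw": 10}, {"xyz": [0, 0, 0.011], "spin": 0, "jaw": 10}, {"xyz": [0, 0, 0.011], "spin": 0, "jaw": 10}]}}

```text
t: 12.23
eef_pos: [0.4709, -0.1332, 0.1345]
ee_rot: [[0.969, 0.003, 0.248], [-0.248, -0.002, 0.969], [0.004, -1.0, -0.001]]
contact_force: [4.3, -6.3, -11.5]
finger_gap: 0.0145
```

Call:
{"api": "jog_arm", "payload": {"rows": [{"xyz": [0, 0, 0.0015], "spin": -0.02, "jaw": 10}, {"xyz": [0, 0, 0.0015], "spin": -0.05, "jaw": 10}, {"xyz": [0, 0, 0.0015], "spin": -0.09, "jaw": 10}, {"xyz": [0, 0, 0.0015], "spin": -0.13, "jaw": 10}, {"xyz": [0, 0, 0.0015], "spin": -0.17, "jaw": 10}, {"xyz": [0, 0, 0.0015], "spin": -0.21, "jaw": 10}, {"xyz": [0, 0, 0.0015], "spin": -0.25, "jaw": 10}, {"xyz": [0, 0, 0.0015], "spin": -0.285, "jaw": 10}, {"xyz": [0, 0, 0.0015], "spin": -0.32, "jaw": 10}, {"xyz": [0, 0, 0.0015], "spin": -0.355, "jaw": 10}, {"xyz": [0, 0, 0.0015], "spin": -0.39, "jaw": 10}, {"xyz": [0, 0, 0.0015], "spin": -0.417, "jaw": 10}]}}

```text
t: 13.23
eef_pos: [0.4707, -0.1335, 0.1356]
ee_rot: [[0.005, 0.003, 1.0], [-1.0, -0.003, 0.005], [0.003, -1.0, 0.003]]
contact_force: [3.8, -8.0, -12.3]
finger_gap: 0.0148
```

Call:
{"api": "jog_arm", "payload": {"rows": [{"xyz": [0, 0, 0], "spin": 0, "jaw": 10}, {"xyz": [0, 0, 0], "spin": 0, "jaw": 10}, {"xyz": [0, 0, -0.004], "spin": 0, "jaw": 10}, {"xyz": [0, 0, -0.008], "spin": 0, "jaw": 10}, {"xyz": [0, 0, -0.012], "spin": 0, "jaw": 10}, {"xyz": [0, 0, -0.015], "spin": 0, "jaw": 10}, {"xyz": [0, 0, -0.017], "spin": 0, "jaw": 10}, {"xyz": [0, 0, -0.017], "spin": 0, "jaw": 10}, {"xyz": [0, 0, -0.017], "spin": 0, "jaw": 10}]}}

```text
t: 13.98
eef_pos: [0.4709, -0.1336, 0.1234]
ee_rot: [[0.01, 0.003, 1.0], [-1.0, -0.002, 0.01], [0.002, -1.0, 0.003]]
contact_force: [0.4, -5.7, -2.6]
finger_gap: 0.0151
```

Call:
{"api": "jog_arm", "payload": {"rows": [{"xyz": [0, 0, 0], "spin": 0, "jaw": 50}, {"xyz": [0, 0, 0], "spin": 0, "jaw": 50}, {"xyz": [0, 0, 0], "spin": 0, "jaw": 50}, {"xyz": [0, 0, 0], "spin": 0, "jaw": 50}, {"xyz": [0, 0, 0.05], "spin": 0, "jaw": 50}, {"xyz": [0, 0, 0.1], "spin": 0, "jaw": 50}, {"xyz": [0, 0, 0.15], "spin": 0.03, "jaw": 50}, {"xyz": [0, 0, 0.19], "spin": 0.07, "jaw": 50}, {"xyz": [0.02, 0.02, 0.19], "spin": 0.11, "jaw": 50}, {"xyz": [0.05, 0.05, 0.19], "spin": 0.15, "jaw": 50}, {"xyz": [0.08, 0.08, 0.19], "spin": 0.19, "jaw": 50}, {"xyz": [0.13, 0.13, 0.19], "spin": 0.23, "jaw": 50}]}}

```text
t: 14.98
eef_pos: [0.5593, -0.0423, 0.2655]
ee_rot: [[0.67, 0.0, 0.742], [-0.742, 0.001, 0.67], [-0.0, -1.0, 0.001]]
contact_force: [0.3, -0.9, 0.8]
finger_gap: 0.0429
```

Call:
{"api": "jog_arm", "payload": {"rows": [{"xyz": [0, 0.026, 0], "spin": 0.27, "jaw": 50}, {"xyz": [0, 0.026, 0], "spin": 0.27, "jaw": 50}, {"xyz": [0, 0.026, 0], "spin": 0.27, "jaw": 50}, {"xyz": [0, 0.026, 0], "spin": 0.27, "jaw": 50}, {"xyz": [0, 0.026, 0], "spin": 0.27, "jaw": 50}, {"xyz": [0, 0.026, 0], "spin": 0.27, "jaw": 50}, {"xyz": [0, 0.026, 0], "spin": 0.27, "jaw": 50}, {"xyz": [0, 0.026, 0], "spin": 0.27, "jaw": 50}, {"xyz": [0, 0.026, -0.05], "spin": 0.27, "jaw": 50}, {"xyz": [0, 0.026, -0.1], "spin": 0.27, "jaw": 50}, {"xyz": [0, 0.026, -0.1], "spin": 0.27, "jaw": 50}]}}

```text
t: 15.9
eef_pos: [0.555, -0.022, 0.184]
ee_rot: [[1.0, -0.011, -0.006], [0.006, -0.001, 1.0], [-0.011, -1.0, -0.001]]
contact_force: [-1.0, 0.4, -0.4]
finger_gap: 0.0426
```

```bash
python3 -c "
from h import *
from plant import manip
im,K,P=wrist(manip,'w7',zr=.1335);print(manip.observe()['ee_rot'])"
```

```text
t 15.9 tcp [ 0.555 -0.022  0.184] F [-1.0337  0.3652 -0.3822] gap 0.04256937769905188
red [58.4803 73.8784] 3587 mean [ 0.4711 -0.1298] rect [ 0.4712 -0.1296] [0.0153 0.0659] 0.3768376111984253
red [117.2551 209.9275] 1572 mean [ 0.5498 -0.1069] rect [ 0.5516 -0.1069] [0.0702 0.0091] 2.7701127529144287
red [168.6106 200.3333] 321 mean [ 0.5429 -0.075 ] rect [ 0.5439 -0.075 ] [0.0286 0.0055] 2.5568387508392334
blue [ 41.4979 212.525 ] 7722 mean [ 0.5556 -0.1605] rect [ 0.5565 -0.1602] [0.0554 0.0955] 84.58426666259766
blue [267.2042 226.6513] 2429 mean [ 0.5643 -0.0146] rect [ 0.5666 -0.0146] [0.0856 0.0131] 1.149751901626587
[[ 1.     -0.0076 -0.0056]
 [ 0.0056 -0.0009  1.    ]
 [-0.0076 -1.     -0.0008]]
```

View pics/w7.png

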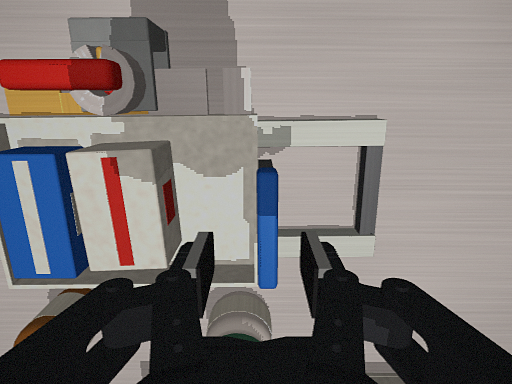

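The T-bar is back along y and riding on the flange (red at (58,74), 0.4°). The blue grip is at (0.567, -0.0146). My last row fell about 8 mm short, so I'm correcting for that while descending.

Call:
{"api": "jog_arm", "payload": {"newtons": 60, "rows": [{"xyz": [0.011, 0.0115, 0], "spin": 0, "jaw": 50}, {"xyz": [0.011, 0.0115, -0.04], "spin": 0, "jaw": 50}, {"xyz": [0.011, 0.0115, -0.08], "spin": 0, "jaw": 50}, {"xyz": [0.011, 0.0115, -0.104], "spin": 0, "jaw": 50}, {"xyz": [0.011, 0.0115, -0.104], "spin": 0, "jaw": 50}, {"xyz": [0.011, 0.0115, -0.104], "spin": 0, "jaw": 50}, {"xyz": [0.011, 0.0115, -0.104], "spin": 0, "jaw": 5}, {"xyz": [0.011, 0.0115, -0.104], "spin": 0, "jaw": 5}, {"xyz": [0.011, 0.0115, -0.104], "spin": 0, "jaw": 5}, {"xyz": [0.011, 0.0115, -0.104], "spin": 0, "jaw": 5}, {"xyz": [0.011, 0.0115, -0.104], "spin": 0, "jaw": 5}, {"xyz": [0.011, 0.0115, -0.104], "spin": 0, "jaw": 5}]}}

```text
t: 16.95
eef_pos: [0.5695, -0.0143, 0.1142]
ee_rot: [[1.0, 0.004, -0.008], [0.008, 0.0, 1.0], [0.004, -1.0, 0.0]]
contact_force: [-0.8, -1.0, 6.8]
finger_gap: 0.0128
```

Call:
{"api": "jog_arm", "payload": {"rows": [{"xyz": [0, 0.003, 0], "spin": 0, "jaw": 5}, {"xyz": [0, 0.006, 0], "spin": 0, "jaw": 5}, {"xyz": [0, 0.009, 0], "spin": 0, "jaw": 5}, {"xyz": [0, 0.012, 0], "spin": 0, "jaw": 5}, {"xyz": [0, 0.015, 0], "spin": 0, "jaw": 5}, {"xyz": [0, 0.018, 0], "spin": 0, "jaw": 5}, {"xyz": [0, 0.021, 0], "spin": 0, "jaw": 5}, {"xyz": [0, 0.024, 0], "spin": 0, "jaw": 5}, {"xyz": [0, 0.026, 0], "spin": 0, "jaw": 5}, {"xyz": [0, 0.028, 0], "spin": 0, "jaw": 5}]}}

```text
t: 17.78
eef_pos: [0.5692, 0.0036, 0.1143]
ee_rot: [[1.0, 0.004, -0.006], [0.006, -0.003, 1.0], [0.004, -1.0, -0.003]]
contact_force: [-1.1, -8.1, 7.2]
finger_gap: 0.013
```

Call:
{"api": "jog_arm", "payload": {"rows": [{"xyz": [0, 0.002, 0], "spin": 0, "jaw": 5}, {"xyz": [0, 0.004, 0], "spin": 0, "jaw": 5}, {"xyz": [0, 0.006, 0], "spin": 0, "jaw": 5}, {"xyz": [0, 0.008, 0], "spin": 0, "jaw": 5}, {"xyz": [0, 0.01, 0], "spin": 0, "jaw": 5}, {"xyz": [0, 0.012, 0], "spin": 0, "jaw": 5}]}}

```text
t: 18.28
eef_pos: [0.5691, 0.0125, 0.1143]
ee_rot: [[1.0, 0.004, -0.006], [0.006, -0.003, 1.0], [0.004, -1.0, -0.003]]
contact_force: [-0.6, -7.5, 7.9]
finger_gap: 0.0129
```

Call:
{"api": "jog_arm", "payload": {"rows": [{"xyz": [0, 0.002, 0], "spin": 0, "jaw": 5}, {"xyz": [0, 0.004, 0], "spin": 0, "jaw": 5}, {"xyz": [0, 0.006, 0], "spin": 0, "jaw": 5}, {"xyz": [0, 0.008, 0], "spin": 0, "jaw": 5}, {"xyz": [0, 0.01, 0], "spin": 0, "jaw": 5}, {"xyz": [0, 0.012, 0], "spin": 0, "jaw": 5}]}}

```text
t: 18.78
eef_pos: [0.5689, 0.0215, 0.1143]
ee_rot: [[1.0, 0.003, -0.006], [0.006, -0.003, 1.0], [0.003, -1.0, -0.003]]
contact_force: [-2.3, -8.2, 8.9]
finger_gap: 0.013
```

Call:
{"api": "jog_arm", "payload": {"rows": [{"xyz": [0, 0.002, 0], "spin": 0, "jaw": 5}, {"xyz": [0, 0.004, 0], "spin": 0, "jaw": 5}, {"xyz": [0, 0.006, 0], "spin": 0, "jaw": 5}, {"xyz": [0, 0.008, 0], "spin": 0, "jaw": 5}, {"xyz": [0, 0.01, 0], "spin": 0, "jaw": 5}]}}

```text
t: 19.2
eef_pos: [0.5688, 0.0304, 0.1142]
ee_rot: [[1.0, 0.003, -0.006], [0.006, -0.001, 1.0], [0.003, -1.0, -0.001]]
contact_force: [-3.7, -4.0, 10.1]
finger_gap: 0.013
```

Call:
{"api": "jog_arm", "payload": {"rows": [{"xyz": [0, 0.002, 0], "spin": 0, "jaw": 5}, {"xyz": [0, 0.004, 0], "spin": 0, "jaw": 5}, {"xyz": [0, 0.006, 0], "spin": 0, "jaw": 5}]}}

```text
t: 19.45
eef_pos: [0.5687, 0.034, 0.1143]
ee_rot: [[1.0, 0.003, -0.006], [0.006, -0.002, 1.0], [0.003, -1.0, -0.002]]
contact_force: [-4.2, -10.7, 9.4]
finger_gap: 0.0127
```

Call:
{"api": "jog_arm", "payload": {"rows": [{"xyz": [0, 0.002, 0], "spin": 0, "jaw": 5}, {"xyz": [0, 0.004, 0], "spin": 0, "jaw": 5}, {"xyz": [0, 0.006, 0], "spin": 0, "jaw": 5}]}}

```text
t: 19.7
eef_pos: [0.5687, 0.0344, 0.1143]
ee_rot: [[1.0, 0.003, -0.004], [0.004, -0.007, 1.0], [0.003, -1.0, -0.007]]
contact_force: [-3.2, -20.4, 9.5]
finger_gap: 0.0128
```

The tray stopped dead at about 125 mm travel with the force rising to 20 N, so the pin is in. Easing off the load, then checking the pin height before letting go.

Call:
{"api": "jog_arm", "payload": {"rows": [{"xyz": [0, -0.003, 0], "spin": 0, "jaw": 5}, {"xyz": [0, -0.006, 0], "spin": 0, "jaw": 5}, {"xyz": [0, -0.008, 0], "spin": 0, "jaw": 5}, {"xyz": [0, -0.008, 0], "spin": 0, "jaw": 5}, {"xyz": [0, -0.008, 0], "spin": 0, "jaw": 5}]}}

```text
t: 20.12
eef_pos: [0.5687, 0.0338, 0.1143]
ee_rot: [[1.0, 0.003, -0.007], [0.007, -0.001, 1.0], [0.003, -1.0, -0.001]]
contact_force: [-3.0, -4.3, 9.1]
finger_gap: 0.0126
```

```bash
python3 -c "
from h import *
from plant import manip
s=manip.observe();print(s['t'],s['eef_pos'],s['contact_force'])
for n,roi in(('top',(225,345,165,235)),('scene',(180,290,180,280))):
    im=manip.read_camera(n)[:,:,::-1].copy();cv2.imwrite(f'pics/{n}1.png',im);p=manip.camera_params(n);print(n)
    for z in (.123,.1335): blobs(im,'red',p['camera_matrix'],p['pose'],z,roi)
"
```

```text
20.1167 [0.5687 0.0338 0.1143] [-3.0195 -4.2953  9.0908]
top
red [273.913 187.587] 46 mean [ 0.5652 -0.0805] rect [ 0.5656 -0.0808] [0.0076 0.081 ] 88.7387924194336
red [288.5094 212.0566] 53 mean [ 0.4706 -0.1335] rect [ 0.4699 -0.1336] [0.0137 0.0571] 3.376736640930176
red [273.913 187.587] 46 mean [ 0.5636 -0.0802] rect [ 0.564  -0.0805] [0.0076 0.0805] 88.73881530761719
red [288.5094 212.0566] 53 mean [ 0.4696 -0.1329] rect [ 0.469  -0.1329] [0.0136 0.0567] 3.3767383098602295
scene
red [217.4286 203.9821] 56 mean [ 0.4749 -0.14  ] rect [ 0.4748 -0.1398] [0.0152 0.0628] 3.3384766578674316
red [247.0513 209.1026] 39 mean [ 0.5851 -0.106 ] rect [ 0.5829 -0.1058] [0.0804 0.0079] 1.9934301376342773
red [217.4286 203.9821] 56 mean [ 0.4788 -0.1455] rect [ 0.4787 -0.1453] [0.0151 0.0623] 3.3384389877319336
red [247.0513 209.1026] 39 mean [ 0.5882 -0.1117] rect [ 0.586  -0.1115] [0.0799 0.0079] 1.9934338331222534
```

In the scene view the T-bar centroid is (217.4, 204.0), the same as at the start with the pin down; a 10 mm lift would move it about 3 px. Releasing.

Call:
{"api": "jog_arm", "payload": {"rows": [{"xyz": [0, 0, 0], "spin": 0, "jaw": 50}, {"xyz": [0, 0, 0], "spin": 0, "jaw": 50}, {"xyz": [0, 0, 0], "spin": 0, "jaw": 50}, {"xyz": [0, 0, 0], "spin": 0, "jaw": 50}, {"xyz": [0, 0, 0.04], "spin": 0, "jaw": 50}, {"xyz": [0, 0, 0.08], "spin": 0, "jaw": 50}, {"xyz": [0, 0, 0.13], "spin": 0, "jaw": 50}, {"xyz": [0, 0, 0.18], "spin": 0, "jaw": 50}, {"xyz": [0, 0, 0.2], "spin": 0, "jaw": 50}, {"xyz": [0, -0.05, 0.2], "spin": 0, "jaw": 50}, {"xyz": [0, -0.08, 0.2], "spin": 0, "jaw": 50}, {"xyz": [0, -0.08, 0.2], "spin": 0, "jaw": 50}]}}

```text
t: 21.22
eef_pos: [0.5674, -0.0304, 0.2628]
ee_rot: [[1.0, 0.001, -0.001], [0.001, -0.002, 1.0], [0.001, -1.0, -0.002]]
contact_force: [-0.2, -0.5, -0.0]
finger_gap: 0.043
```

Call:
{"api": "jog_arm", "payload": {"rows": [{"xyz": [-0.05, 0, 0], "spin": 0, "jaw": 50}, {"xyz": [-0.06, 0, 0], "spin": 0, "jaw": 50}, {"xyz": [-0.06, 0, 0], "spin": 0, "jaw": 50}, {"xyz": [-0.06, 0, 0], "spin": 0, "jaw": 50}]}}

```text
t: 21.55
eef_pos: [0.5228, -0.0239, 0.2621]
ee_rot: [[1.0, 0.001, -0.009], [0.009, 0.001, 1.0], [0.001, -1.0, 0.001]]
contact_force: [0.5, 0.8, -0.2]
finger_gap: 0.0427
```

```bash
python3 -c "
from h import *
from plant import manip
im,K,P=wrist(manip,'w8',zr=.123)
im=manip.read_camera('scene')[:,:,::-1].copy();p=manip.camera_params('scene');blobs(im,'red',p['camera_matrix'],p['pose'],.123,(180,290,180,280))"
```

```text
t 21.55 tcp [ 0.5228 -0.0239  0.2621] F [ 0.5205  0.845  -0.2398] gap 0.042725931538998986
red [129.5045 119.8868] 1457 mean [ 0.4702 -0.1305] rect [ 0.4688 -0.1304] [0.018  0.0655] 0.5346994996070862
red [199.9696 201.688 ] 625 mean [ 0.5424 -0.0744] rect [ 0.5432 -0.0745] [0.0558 0.0097] 2.7945938110351562
blue [138.0563 209.9296] 4760 mean [ 0.5511 -0.1309] rect [ 0.5546 -0.1307] [0.0973 0.0559] 0.5792903304100037
blue [318.0763 208.9394] 891 mean [0.5481 0.0328] rect [0.5511 0.0324] [0.0574 0.0158] 0.8664426803588867
red [217.098  204.4314] 51 mean [ 0.4749 -0.1424] rect [ 0.4742 -0.1417] [0.0145 0.0632] 0.7735474705696106
red [246.8684 209.    ] 38 mean [ 0.5842 -0.106 ] rect [ 0.5829 -0.1062] [0.0804 0.0072] 3.492687940597534
```

View pics/w8.png

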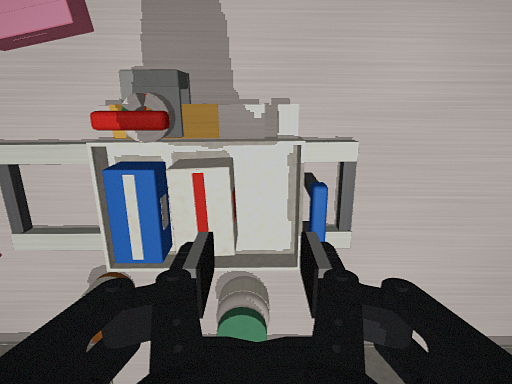

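The wrist view shows the tray out, both packs upright, and the red bar along y at the collar (130,120). The gripper is clear. Handing in.

```bash
python3 -c "
from plant import manip
print(manip.sign_off())"
```

```text
the job is handed in; nothing more can be done
None
```

I parked the pin in the green notch and drew the tray out 76 mm. Then I turned the T-handle back, let the pin down onto the flange, and eased the tray until the pin sprang into the second hole at about 124 mm. I then let go, backed clear and handed in at about 21.6 s; no verdict was reported.

**Last checks:**
- **Pin:** the T-bar is within about half a pixel of its starting place in the scene view, and its turn reads about 0.5°, so the pin is down and turned back.
- **Tray:** it stopped dead when pulled, with the force rising to 20 N. Travel reads 123–125 mm. The white pack's stripe in the top view gave about 122 mm, a small disagreement well within tolerance.
- **Packs:** both look upright in the last wrist picture.
- **Bystanders:** I did not measure them. The arm showed no unexpected contact and reads about zero force.

**Slip:** one move came up about 8 mm short before the second grasp of the blue handle. I saw it on the check picture and corrected it before closing the gripper.

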